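Fetch the keyhole-mounted blind bracket from behind the stock boxes

ROBOT

A 6-joint arm with a two-finger parallel gripper is mounted at the origin on the work surface. World frame = base frame: x ahead of the robot, y to its left, z up, the work surface at z = 0. Lengths are in m, angles in rad, forces in N, time in s.
With the tool pointing down it reaches from about 0.375 to 0.975 m from the base axis. Payload 3.8 kg.
Tool frame: the origin (TCP) lies between the finger pads; the fingertips stand 8 mm ahead of it and the grasp point (between the pads) lies 11 mm behind it (ctrl.tip_extent is the distance from the TCP to the fingertips, in m); z points along the fingers, y is the line along which they close (so a half turn about z gives the same grasp; the last joint's range is limited). The gripper opens to 85 mm and grips with 20 to 120 N. Pads are 22 mm wide; open, the fingers measure 114 mm over their backs; the gripper's body (76 mm by 85 mm) begins 54 mm behind the grasp point. The pads swing forward as they close: fully open they stand 13 mm farther back than shut.
Start: joints at [-1.162, 0.264, 1.604, -0, 1.274, -0.037], TCP at [0.291, -0.609, 0.239] pointing down, gripper open.
Joint ranges: [-2.63, 2.63], [-0.94, 2.18], [0.31, 2.57], [-1.31, 4.45], [0, 2.66], [-2.55, 2.55]. Speed limits (rad/s): [2.57, 2.57, 3.14, 3.14, 3.14, 3.14].

INTERFACE

Orientations are given as a unit quaternion [x, y, z, w].
In Python, from station import ctrl gives the robot as it stands.
- The arm moves only by the tool play_rows, never from a script. Its argument "plan" is a list of rows, each a list of 5 numbers: the shift along the tool's x, y, z in units of 25 mm (1.0 is 25 mm), then the turn about the tool's z in degrees, then the closure, from -1 (fully open) to 1 (shut). In form: [[x, y, z, twist, grip], ...]. A call has 1 to 5 rows; each row is the pose to reach, as a shift and turn from the pose commanded when the call began, along the tool's axes at that moment; what a row does not reach only later rows make up. A row lasts 1/10 s, in which the tool goes at most 50 mm and 8.59 degrees, less where a joint would pass 70% of its speed; a pose out of reach is approached as far as the arm can. A call with a gripper value outside its range is refused whole. The fingers move at their own pace and stop on an object; "force" is the grip in N (left out, the last holds). Time passes only in rows, so rows that repeat a pose let the fingers close. It gives the time, the measured TCP pose, the force, the opening and the grip force at its end, in the units of the state.
- ctrl.sense(): the state, without advancing time (a new reading comes with each control period).
- ctrl.capture(name): name is "scene" or "top"; returns a dict with "img" (400x640x3 uint8, blue, green, red), "camera_matrix" (3x3 intrinsics, pixels), "dist_coeffs" ([k1, k2, p1, p2, k3] as OpenCV has them; the pictures are not rectified), "view" (4x4, takes a point from world to camera coordinates). Camera axes: x right, y up, looking along -z (the intrinsics and any distortion apply to the point x, -y, -z); pixel columns grow to the right and rows downward; lengths in m; the calibration is good to about 2 mm. A picture is of the moment at which its call begins. There is no depth.
- ctrl.hand_in(): hands the job in; it is judged then, once.
The state is a dict: "time": time; "qpos": joint angles; "qd": joint speeds; "effort": joint torques, N m; "position": TCP position; "tool_rot": TCP orientation; "contact_force": force on the tool from outside, world axes, zero at the start; "ft_torque": the same for the moment, N m; "gripper_width": finger opening in m; "gripper_force": force on a finger pad.
Only numpy, scipy, OpenCV 4.12 (cv2) and the standard library are available. Lean on these libraries where they do the work, as an engineer would, in place of code of your own. Each camera call takes 0.05 s, during which the arm holds its last target. There are 200 camera calls.

TASK

On the stockroom bench, first set both small stock boxes down upright on the green mat, leaving the white bracket hooked where it is until both are there. Then slide the bracket towards where the boxes stood until the wide end of its keyhole is round the red stud head, lift it off and lay it flat, plate down, inside the grey order tray. Last, put each box back upright, squarely centred on the pad of its own colour (blue on blue, orange on orange), and do not shove or tip the amber jar.

Things in the scene. Friction and masses are not known exactly. Their poses are not given: they have to be found in the camera images.
- box_blue_center (a point): Open cardboard stock box, 70 mm along its x, 50 mm along its y (the side to grip across), 60 mm tall, about 0.18 kg, filled with blue round parts, a blue stripe on its labels. The point is its centre, 30 mm above its underside; z is up when upright. It starts on the blue pad.
- box_orange_center (a point): Same cardboard stock box, 70 x 50 x 60 mm (x, y, z), filled with orange square parts, an orange stripe on its labels. The point is its centre, 30 mm above its underside. It starts on the orange pad.
- bracket_fin (a point): White bracket, 0.22 kg: plate 107 (x) x 110 (y) x 5 mm with an upright fin, 8 mm (x) x 60 (y) x 50 tall; grip the fin across x from above. Point: fin centre, 30 mm above the plate's underside; z up. Plate spans -13 to +94 mm in x from it. Keyhole along +x: 12 mm slot, its closed end (stud there at start) at +37 mm; 32 mm square wide end centred at +72 mm. Slides 35 mm along -x, then lifts straight off.
- stud_base: Dark steel stand fixed to the bench, plate 125 x 130 x 12 mm; the bracket's plate rests on it. Origin on the stud's axis at bench level; x points away from the boxes, z up. Stud: shank 8 mm in diameter, red head 18 mm in diameter from 21 to 25 mm above the bench, which holds the bracket down (4 mm play) unless the wide end of its keyhole is round the head.
- pad_blue: Blue pad, 86 x 66 mm (x, y), 2 mm thick, fixed flat on the bench: the place of the blue box, box x along pad x. Origin at its centre on the bench surface. It lies in front of the stand, side by side with the orange pad.
- pad_orange: Orange pad, 86 x 66 mm (x, y), 2 mm thick, fixed flat on the bench: the place of the orange box, box x along pad x. Origin at its centre on the bench surface.
- mat: Green mat, 150 mm (x) by 220 mm (y), 2 mm thick, fixed flat on the bench to one side: the side area where both boxes fit side by side along its y. Origin at its centre on the bench surface.
- tray: Grey open order tray, 190 mm (x) by 170 mm (y) outside, walls 30 mm tall and 4 mm thick, floor 4 mm thick, fixed to the bench on the other side. Origin at its centre on the bench surface.
- jar: Amber glass jar with a dark cap, 46 mm in diameter, 75 mm tall, loose, standing beside the far part of the stand. To be left standing where it is. Origin at the centre of its underside.
Not all that is in view belongs to the job. What is shaped like the stud_base but brown or pink is not meant.

How it is judged:
By the outcome, as a careful person would: the job done as asked, in the order asked, and still so for the second after the job is handed in, with the robot touching nothing.
It also fails if it takes over 122 s, if anything falls off the work surface, if the arm or the gripper's body presses on something with over 40 N, if the wrist force passes 120 N, or if a joint passes its speed limit or range.

## Working session

There is one attempt and no reset: what is moved stays moved. The work goes in short steps, Python scripts to look and compute and a tool call to move; the robot and the scene stay as the last step left them, time stands still between calls to the robot, and variables do not carry over. Pictures are saved under pics/ and viewed, at most 14 in all, crops included, and the job is handed in when it is done.

Besides the shell and the picture viewer there is one more tool, called after "Request:" as name([rows], argument=value, ...), one row to a line, values as JSON. play_rows: Moves the arm, as the interface text tells. Its arguments: {"type":"object","properties":{"plan":{"type":"array"},"force":{"type":"number"}},"required":["plan"]}

```bash
ls; mkdir -p pics
cat > h.py <<'E'
import numpy as np, cv2
from station import ctrl
def cap(n,save=None):
    c=ctrl.capture(n)
    c={k:np.array(v) for k,v in c.items()}
    if save: cv2.imwrite('pics/'+save,c['img'])
    return c
def ray(c,uv):
    p=cv2.undistortPoints(np.array(uv,float).reshape(-1,1,2),c['camera_matrix'],c['dist_coeffs']).reshape(-1,2)
    V=c['view'];R=V[:3,:3];o=-R.T@V[:3,3]
    d=np.c_[p[:,0],-p[:,1],-np.ones(len(p))]@R
    return o,d
def onz(c,uv,z):
    o,d=ray(c,uv); return o+d*((z-o[2])/d[:,2])[:,None]
def proj(c,P):
    P=np.array(P,float).reshape(-1,3);V=c['view'];q=P@V[:3,:3].T+V[:3,3];q=q*[1,-1,-1]
    return cv2.projectPoints(q,np.zeros(3),np.zeros(3),c['camera_matrix'],c['dist_coeffs'])[0].reshape(-1,2)
E
python3 - <<'E'
from h import *
a=cap('scene','s0.png');b=cap('top','t0.png')
for c in(a,b):
    o,d=ray(c,[[320,200]]);print(o,d,c['dist_coeffs'],c['camera_matrix'][0,0])
s=ctrl.sense();print(s)
E
```

```text
pics
[0.98935822 0.82007716 0.84932476] [[-0.41147659 -0.65519716 -0.6336623 ]] [-0.13372047  0.          0.          0.          0.        ] 509.9180442837713
[0.40202454 0.00453173 0.98623475] [[ 0.07886607  0.00675398 -0.99696508]] [-0.04772765  0.          0.          0.          0.        ] 384.9876226430959
{'time': 0.1, 'qpos': array([-1.16191984e+00,  2.64687287e-01,  1.60524233e+00, -1.21639779e-06,
        1.27371460e+00, -3.69194032e-02]), 'qd': array([-0.00055991, -0.00062001, -0.00455157,  0.00026041, -0.00024706,
        0.00019875]), 'effort': array([ 4.83582771e-04, -5.16704607e+01, -3.68589520e+01, -4.62347805e-05,
        6.27091562e-03, -2.32780741e-05]), 'position': array([ 0.29077133, -0.60844029,  0.23807749]), 'tool_rot': array([ 9.75260382e-01,  2.21056860e-01, -1.90246754e-04, -1.00798467e-03]), 'contact_force': array([-0.00842387,  0.56779216,  1.10013253]), 'ft_torque': array([0.00026612, 0.01077599, 0.00582372]), 'gripper_force': 0.0, 'gripper_width': 0.08529789961083599}
```

View pics/s0.png

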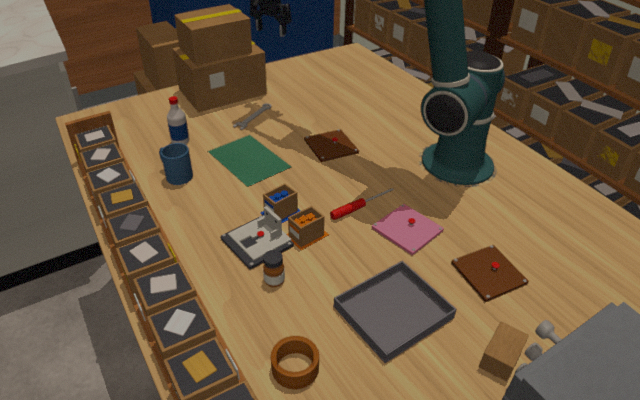

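View pics/t0.png

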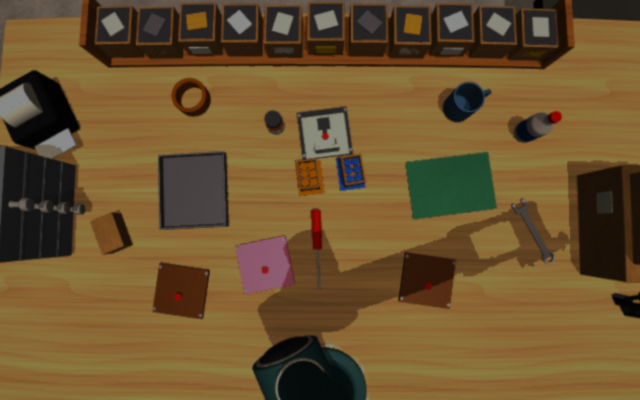

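The scene shows the stand with the white bracket at about (260,238), with the boxes at (280,203) and (307,228), the mat at (250,160), the tray at (395,308) and the jar at (273,270). In the top view the stand is at (325,133), the orange box at (310,176), the blue box at (351,172), the mat at (450,185), the tray at (194,190) and the jar at (274,121). Next I'll crop in close.

Run:
```python
import cv2,numpy as np
s=cv2.imread('pics/s0.png');t=cv2.imread('pics/t0.png')
f=lambda i,x,y,w,h,k:np.clip(cv2.resize(i[y:y+h,x:x+w],None,fx=k,fy=k,interpolation=cv2.INTER_CUBIC)*1.3,0,255).astype(np.uint8)
cv2.imwrite('pics/t0c.png',f(t,255,95,130,110,5.45))
cv2.imwrite('pics/s0c.png',f(s,210,175,130,110,5.45))
```

```text
(no output)
```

View pics/t0c.png

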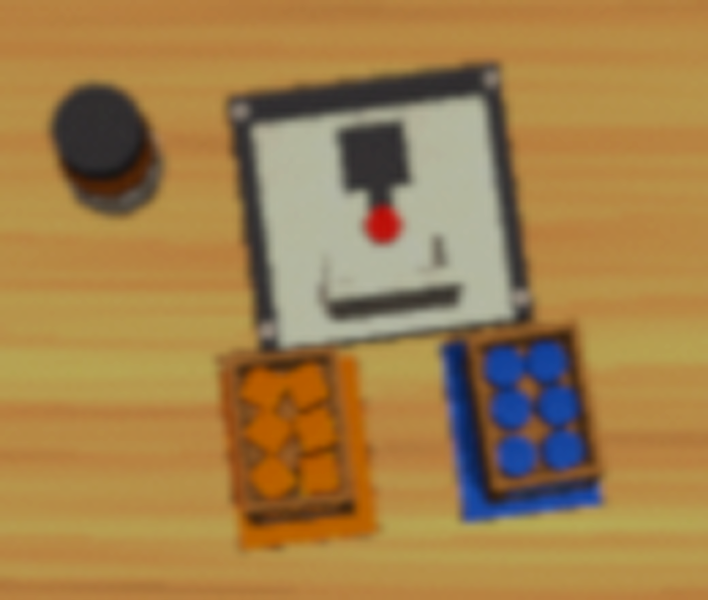

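View pics/s0c.png

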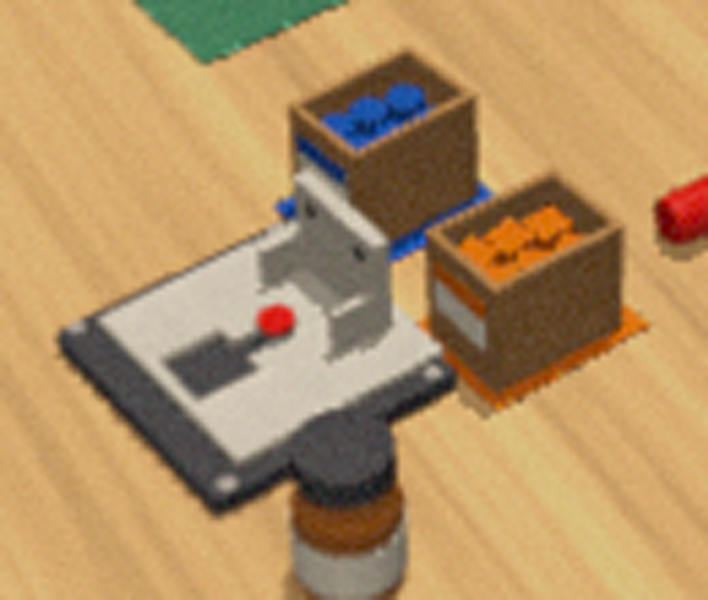

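The top crop shows the stand corners near (232,98), (497,65), (530,318) and (268,350), the red head at (383,225) and both box rims. The scene crop shows the fin standing between the head and the boxes, with its shadow. All crop pixels scale as 255+px/5.45.

Run:
```python
from h import *
c=cap('top');s=cap('scene')
k=5.45
T=lambda L,z:onz(c,[[255+x/k,95+y/k] for x,y in L],z)
S=lambda L,z:onz(s,[[210+x/k,175+y/k] for x,y in L],z)
def rect(n,P):
    r=cv2.minAreaRect((P[:,:2]*1000).astype(np.float32));print(n,np.round(r[0],1),np.round(r[1],1),round(r[2],1))
rect('stand',T([(232,98),(497,65),(530,318),(268,350)],.012))
print('head T',T([(383,225)],.025)[0],'S',S([(275,320)],.025)[0])
rect('orange box T',T([(228,357),(338,350),(355,508),(238,515)],.062))
rect('orange box S',S([(428,230),(553,172),(622,228),(497,290)],.062))
rect('blue box T',T([(465,332),(577,322),(602,478),(487,500)],.062))
rect('blue box S',S([(291,106),(407,51),(475,97),(353,156)],.062))
rect('opad T',T([(240,550),(380,535),(357,355)],.002));print(T([(240,550),(380,535),(357,355)],.002))
rect('bpad T',T([(463,522),(605,502),(443,343)],.002));print(T([(463,522),(605,502),(443,343)],.002))
print('jar T',T([(98,130)],.075),'S',S([(345,440)],.075))
for nm,cc,z in(('T',c,.002),('S',s,.002)):
    hsv=cv2.cvtColor(cc['img'],cv2.COLOR_BGR2HSV)
    m=cv2.inRange(hsv,(60,80,30),(90,255,255))
    q=max(cv2.findContours(m,0,1)[0],key=cv2.contourArea).reshape(-1,2)
    rect('mat '+nm,onz(cc,q,z))
hsv=cv2.cvtColor(c['img'],cv2.COLOR_BGR2HSV)
m=np.zeros((400,640),np.uint8);m[145:235,150:236]=cv2.inRange(hsv,(0,0,20),(179,70,140))[145:235,150:236]
q=max(cv2.findContours(m,0,1)[0],key=cv2.contourArea).reshape(-1,2)
rect('tray',onz(c,q,.03));
# orange & blue saturated pads
for n,lo,hi in(('o',(8,215,110),(16,255,255)),('b',(105,180,60),(120,255,255))):
    m=cv2.inRange(hsv,lo,hi);m[:,:280]=0;m[:,380:]=0;m[:150]=0;m[205:]=0
    q=np.vstack(cv2.findContours(m,0,1)[0]).reshape(-1,2);rect(n,onz(c,q,.002))
```

```text
stand [ 6.519e+02 -2.000e-01] [122.6 126.7] 7.6
head T [ 0.6401976  -0.00118568  0.025     ] S [0.64058191 0.00317784 0.025     ]
orange box T [537.3  39.2] [71.3 51.9] 4.2
orange box S [538.5  43.3] [67.7 48.5] 5.8
blue box T [548.6 -68.5] [75.8 51.8] 7.6
blue box S [549.5 -65.2] [69.  46.9] 8.1
opad T [536.7  37. ] [86.4 66.3] 6.5
[[ 0.49004534  0.06509586  0.002     ]
 [ 0.4975631  -0.00080557  0.002     ]
 [ 0.58318904  0.01062598  0.002     ]]
bpad T [550.4 -68.6] [85.8 67.6] 6.5
[[ 0.50397085 -0.03987344  0.002     ]
 [ 0.51389692 -0.10680453  0.002     ]
 [ 0.58919195 -0.03010894  0.002     ]]
jar T [[0.67010165 0.12572477 0.075     ]] S [[0.66877069 0.12765962 0.075     ]]
mat T [ 520.9 -325.1] [144.9 215.3] 7.6
mat S [-535.1 -519.8] [1697.9  303.8] 48.1
tray [500.7 332.6] [186.9 171.1] 3.4
o [537.1  38.6] [82.  64.2] 7.7
b [551.1 -65.5] [79. 58.] 7.7
```

```bash
cat >> h.py <<'E'
from scipy.spatial.transform import Rotation as Ro
def go(P,head):
    "print tool-axis shift (25 mm units) and twist from present pose to TCP P, tool-x heading (deg)"
    s=ctrl.sense();R=Ro.from_quat(s['tool_rot']).as_matrix()
    h=np.degrees(np.arctan2(R[1,0],R[0,0]))
    d=R.T@(np.array(P)-s['position'])/.025
    print('t',round(s['time'],2),'pos',np.round(s['position'],4),'h',round(h,2),'tilt',np.round(R[:2,2],4),'w',round(s['gripper_width'],4),'-> shift',np.round(d,2),'twist',round((h-head+180)%360-180,1),'n',round(np.linalg.norm(d)/2,1))
E
python3 -c "
from h import *
go([.549,-.067,.13],7.5)"
```

```text
t 0.2 pos [ 0.2909 -0.6086  0.2384] h 25.54 tilt [-0.0006  0.0013] w 0.0853 -> shift [ 18.66 -15.09   4.36] twist 18.0 n 12.2
```

Request:
play_rows([
  [2,-1.6,0,0,-1],
  [3.5,-3,0,0,-1],
  [5,-4.3,0,0,-1],
  [6.5,-5.5,0.5,0,-1],
  [8,-6.5,1,0,-1],
])

```text
time: 0.7
position: [0.3968, -0.3838, 0.2176]
tool_rot: [0.975, 0.221, 0.001, 0.001]
contact_force: [0.5, -0.6, -0.6]
gripper_width: 0.0854
gripper_force: 0.0
```

Request:
play_rows([
  [1.5,-1.2,0,0,-1],
  [3,-2.4,0.5,0,-1],
  [4.5,-3.6,1,0,-1],
  [6,-4.8,1.5,0,-1],
  [7.5,-6,2,0,-1],
])

```text
time: 1.2
position: [0.5013, -0.1673, 0.1667]
tool_rot: [0.975, 0.221, 0.0, 0.0]
contact_force: [1.0, -0.8, -0.9]
gripper_width: 0.0857
gripper_force: 0.0
```

```bash
python3 -c "
from h import *
go([.549,-.067,.13],7.5)"
```

```text
t 1.2 pos [ 0.5013 -0.1673  0.1667] h 25.54 tilt [ 0.0006 -0.0003] w 0.0857 -> shift [ 3.45 -2.8   1.47] twist 18.0 n 2.3
```

Request:
play_rows([
  [1,-0.8,0.5,6,-1],
  [2.2,-1.7,1,12,-1],
  [3.15,-2.55,1.4,18,-1],
  [3.15,-2.55,1.4,18,-1],
  [3.15,-2.55,1.4,18,-1],
])

```text
time: 1.7
position: [0.544, -0.0771, 0.1315]
tool_rot: [0.998, 0.067, -0.001, 0.0]
contact_force: [-0.3, -1.2, -0.4]
gripper_width: 0.0856
gripper_force: 0.0
```

Run:
```python
from h import *
go([.549,-.067,.034],7.5)
c=cap('scene');cv2.imwrite('pics/s1.png',cv2.resize(c['img'][130:290,180:380],None,fx=4,fy=3.75) if 0 else cv2.resize(c['img'][140:290,190:390],None,fx=4,fy=4))
```

```text
t 1.7 pos [ 0.544  -0.0771  0.1315] h 7.73 tilt [-0.0013 -0.0002] w 0.0856 -> shift [ 0.26 -0.37  3.9 ] twist 0.2 n 2.0
```

View pics/s1.png

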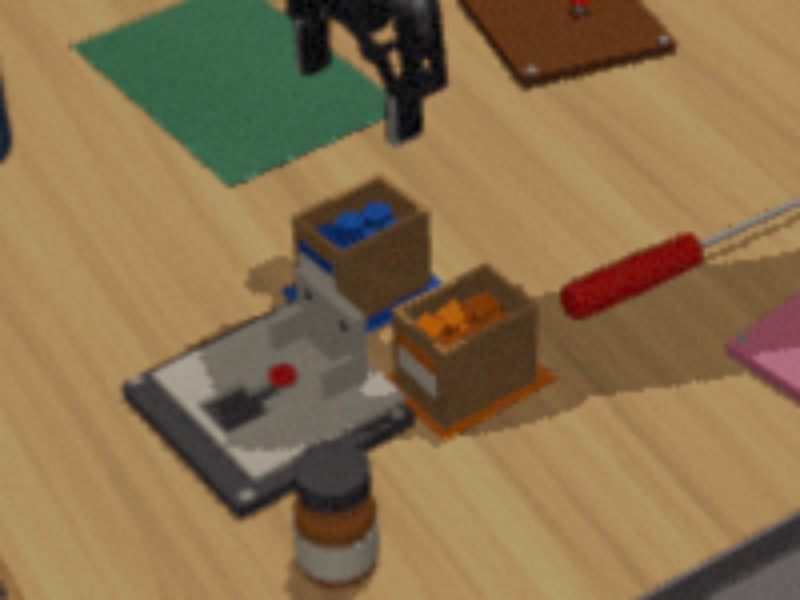

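The gripper is above the blue box. Its fingertips at (315,70) and (405,135) straddle the rim at (360,210), offset toward the mat as the numbers say.

Request:
play_rows([
  [0.25,-0.37,0,0,-1],
  [0.25,-0.37,1.3,0,-1],
  [0.25,-0.37,2.6,0,-1],
  [0.25,-0.37,3.9,0,-1],
  [0.25,-0.37,3.9,0,-1],
])

```text
time: 2.25
position: [0.5451, -0.0676, 0.0304]
tool_rot: [0.998, 0.065, -0.004, -0.001]
contact_force: [-1.3, -0.0, -0.6]
gripper_width: 0.0852
gripper_force: 0.0
```

Request:
play_rows([
  [0,0,0,0,0.2],
  [0,0,0,0,0.4],
  [0,0,0,0,0.5],
  [0,0,0,0,0.5],
  [0,0,0,0,0.5],
], force=30)

```text
time: 2.75
position: [0.5516, -0.0682, 0.0371]
tool_rot: [0.998, 0.066, 0.002, 0.001]
contact_force: [0.2, -0.6, 7.2]
gripper_width: 0.0501
gripper_force: 31.7
```

Request:
play_rows([
  [0,0,-0.5,0,0.5],
  [0,0,-1.5,0,0.5],
  [0,0,-2.5,0,0.5],
  [0,0,-3,0,0.5],
  [0,0,-3,0,0.5],
])

```text
time: 3.25
position: [0.5511, -0.0679, 0.1123]
tool_rot: [0.998, 0.066, 0.002, 0.001]
contact_force: [0.5, 0.3, -1.6]
gripper_width: 0.05
gripper_force: 31.6
```

Run:
```python
from h import *
go([.529,-.378,.112],7)
s=ctrl.sense();print(s['gripper_force'],s['contact_force'])
```

```text
t 3.25 pos [ 0.5511 -0.0679  0.1123] h 7.54 tilt [ 0.005  -0.0008] w 0.05 -> shift [-2.51 12.18  0.02] twist 0.5 n 6.2
31.564566493034363 [ 0.5287528   0.26408046 -1.60662344]
```

Request:
play_rows([
  [-0.2,1,0,0,0.5],
  [-0.5,2.5,0,0,0.5],
  [-0.8,4,0,0,0.5],
  [-1.1,5.5,0,0,0.5],
  [-1.4,7,0,0,0.5],
])

```text
time: 3.75
position: [0.5362, -0.2465, 0.1078]
tool_rot: [0.998, 0.066, -0.001, -0.001]
contact_force: [0.0, -0.3, -1.1]
gripper_width: 0.0495
gripper_force: 31.6
```

Request:
play_rows([
  [-0.4,1.8,0,0,0.5],
  [-0.8,3.4,0,0,0.5],
  [-1,4.6,0,0,0.5],
  [-1.1,5.18,0,0.5,0.5],
  [-1.1,5.18,0,0.5,0.5],
])

```text
time: 4.25
position: [0.5264, -0.379, 0.1081]
tool_rot: [0.998, 0.06, -0.001, -0.001]
contact_force: [-0.4, 0.8, -2.0]
gripper_width: 0.0497
gripper_force: 31.7
```

Run:
```python
from h import *
go([.529,-.378,.0385],7)
c=cap('scene');cv2.imwrite('pics/s2.png',cv2.resize(c['img'][80:280,190:390],None,fx=3,fy=3))
```

```text
t 4.25 pos [ 0.5264 -0.379   0.1081] h 6.89 tilt [-0.0014  0.001 ] w 0.0497 -> shift [ 0.11 -0.02  2.78] twist -0.1 n 1.4
```

View pics/s2.png

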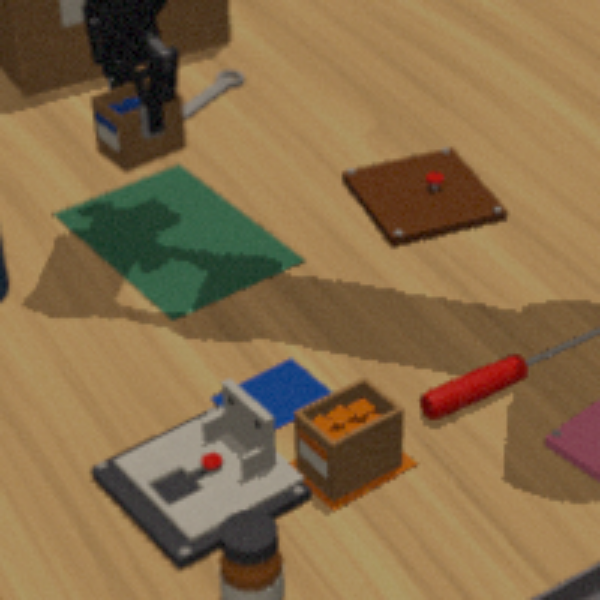

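The blue box hangs level in the gripper at (140,125), clear of the mat at (180,240), and the blue pad at (285,390) is now open.

Request:
play_rows([
  [0.1,0,1,0,0.5],
  [0.1,0,2,0,0.5],
  [0.1,0,2.5,0,0.5],
  [0.1,0,2.65,0,0.5],
  [0.1,0,2.65,0,0.5],
])

```text
time: 4.8
position: [0.5297, -0.3762, 0.0427]
tool_rot: [0.998, 0.062, -0.001, -0.001]
contact_force: [0.5, 0.2, -1.7]
gripper_width: 0.0499
gripper_force: 31.7
```

Request:
play_rows([
  [0,0,0.04,0,0.5],
  [0,0,0.08,0,0.5],
  [0,0,0.08,0,0.5],
])

```text
time: 5.1
position: [0.5304, -0.3779, 0.0423]
tool_rot: [0.998, 0.061, 0.001, 0.001]
contact_force: [0.7, -0.6, -2.3]
gripper_width: 0.0501
gripper_force: 31.7
```

Request:
play_rows([
  [0,0,0.06,0,0.5],
  [0,0,0.12,0,0.5],
  [0,0,0.12,0,0.5],
])

```text
time: 5.4
position: [0.5295, -0.3774, 0.038]
tool_rot: [0.998, 0.061, -0.0, -0.0]
contact_force: [-1.0, 0.3, -2.7]
gripper_width: 0.0497
gripper_force: 31.7
```

Request:
play_rows([
  [0,0,0.04,0,0.5],
  [0,0,0.06,0,0.5],
  [0,0,0.06,0,0.5],
])

```text
time: 5.7
position: [0.5298, -0.3775, 0.0372]
tool_rot: [0.998, 0.061, -0.0, 0.0]
contact_force: [-2.0, 1.2, 2.0]
gripper_width: 0.0499
gripper_force: 32.1
```

Request:
play_rows([
  [0,0,0,0,0.2],
  [0,0,0,0,-0.2],
  [0,0,0,0,-0.6],
  [0,0,0,0,-0.6],
  [0,0,-0.5,0,-0.6],
])

```text
time: 6.2
position: [0.5284, -0.3763, 0.0475]
tool_rot: [0.998, 0.061, -0.002, -0.001]
contact_force: [-0.3, 1.1, 0.1]
gripper_width: 0.0681
gripper_force: 0.0
```

Request:
play_rows([
  [0,0,-1,0,-0.8],
  [0,0,-2.5,0,-1],
  [0,0,-3.5,0,-1],
  [0,0,-3.5,0,-1],
])

```text
time: 6.6
position: [0.533, -0.3799, 0.1435]
tool_rot: [0.998, 0.061, 0.004, 0.004]
contact_force: [-0.3, -0.3, 0.2]
gripper_width: 0.0852
gripper_force: 0.0
```

Run:
```python
from h import *
go([.538,.041,.13],7.5)
```

```text
t 6.6 pos [ 0.533  -0.3799  0.1435] h 7.05 tilt [ 0.0085 -0.0065] w 0.0852 -> shift [  2.26 -16.69   0.43] twist -0.5 n 8.4
```

Request:
play_rows([
  [0.2,-1.8,0,0,-1],
  [0.5,-3.6,0,0,-1],
  [0.7,-5.4,0,0,-1],
  [1,-7.2,0,0,-1],
  [1.2,-9,0,0,-1],
])

```text
time: 7.1
position: [0.5316, -0.1487, 0.1366]
tool_rot: [0.998, 0.061, 0.0, -0.0]
contact_force: [-0.1, -0.1, 0.5]
gripper_width: 0.0853
gripper_force: 0.0
```

Request:
play_rows([
  [0.2,-1.8,0,0,-1],
  [0.5,-3.6,0,0,-1],
  [0.8,-5.4,0,0,-1],
  [1,-7.2,0.3,-0.5,-1],
  [1,-7.7,0.4,-0.5,-1],
])

```text
time: 7.6
position: [0.5322, 0.0474, 0.1261]
tool_rot: [0.998, 0.068, -0.001, -0.001]
contact_force: [0.1, -0.7, -0.4]
gripper_width: 0.0854
gripper_force: 0.0
```

Request:
play_rows([
  [0,0,0,0,-1],
  [0,0,0,0,-1],
])

```text
time: 7.8
position: [0.533, 0.043, 0.1266]
tool_rot: [0.998, 0.066, -0.0, 0.0]
contact_force: [-0.2, -0.1, 0.0]
gripper_width: 0.0854
gripper_force: 0.0
```

Run:
```python
from h import *
go([.538,.041,.034],7.5)
```

```text
t 7.8 pos [0.533  0.043  0.1266] h 7.58 tilt [-0.0005 -0.0007] w 0.0854 -> shift [0.19 0.1  3.7 ] twist 0.1 n 1.9
```

Request:
play_rows([
  [0.2,0.1,1,0,-1],
  [0.2,0.1,2.3,0,-1],
  [0.2,0.1,3.3,0,-1],
  [0.2,0.1,3.7,0,-1],
  [0.2,0.1,3.7,0,-1],
])

```text
time: 8.3
position: [0.5372, 0.0403, 0.0328]
tool_rot: [0.998, 0.065, -0.002, 0.0]
contact_force: [0.4, 0.1, 0.5]
gripper_width: 0.0857
gripper_force: 0.0
```

Request:
play_rows([
  [0,0,0,0,0.2],
  [0,0,0,0,0.4],
  [0,0,0,0,0.5],
  [0,0,0,0,0.5],
  [0,0,0,0,0.5],
], force=30)

```text
time: 8.8
position: [0.5401, 0.0418, 0.0361]
tool_rot: [0.998, 0.066, 0.002, 0.0]
contact_force: [-1.1, -2.4, 6.5]
gripper_width: 0.0494
gripper_force: 33.0
```

Request:
play_rows([
  [0,0,-0.5,0,0.5],
  [0,0,-1.5,0,0.5],
  [0,0,-2.5,0,0.5],
  [0,0,-3,0,0.5],
  [0,0,-3,0,0.5],
])

```text
time: 9.3
position: [0.5402, 0.042, 0.1118]
tool_rot: [0.998, 0.066, 0.002, 0.0]
contact_force: [-0.0, -0.6, -1.5]
gripper_width: 0.0497
gripper_force: 32.2
```

Run:
```python
from h import *
go([.515,-.269,.112],7)
s=ctrl.sense();print(s['gripper_force'],s['contact_force'])
```

```text
t 9.3 pos [0.5402 0.042  0.1118] h 7.56 tilt [0.0048 0.0002] w 0.0497 -> shift [-2.64e+00  1.22e+01 -1.00e-02] twist 0.6 n 6.2
32.20986306667328 [-0.04774749 -0.55151137 -1.50763468]
```

Request:
play_rows([
  [-0.2,1,0,0,0.5],
  [-0.5,2.5,0,0,0.5],
  [-0.8,4,0,0,0.5],
  [-1.1,5.5,0,0,0.5],
  [-1.5,7,0,0,0.5],
])

```text
time: 9.8
position: [0.5231, -0.1375, 0.1078]
tool_rot: [0.998, 0.066, -0.001, -0.0]
contact_force: [0.6, -0.2, -1.0]
gripper_width: 0.0499
gripper_force: 32.2
```

Request:
play_rows([
  [-0.4,1.8,0,0,0.5],
  [-0.8,3.4,0,0,0.5],
  [-1,4.6,0,0,0.5],
  [-1.1,5.15,0,0.5,0.5],
  [-1.1,5.15,0,0.5,0.5],
])

```text
time: 10.3
position: [0.5131, -0.2688, 0.108]
tool_rot: [0.998, 0.06, -0.001, -0.001]
contact_force: [-0.0, 0.6, -1.0]
gripper_width: 0.0498
gripper_force: 32.2
```

Run:
```python
from h import *
go([.515,-.269,.038],7)
```

```text
t 10.3 pos [ 0.5131 -0.2688  0.108 ] h 6.88 tilt [-0.0016  0.001 ] w 0.0498 -> shift [0.08 0.02 2.8 ] twist -0.1 n 1.4
```

Request:
play_rows([
  [0.08,0,1,0,0.5],
  [0.08,0,2,0,0.5],
  [0.08,0,2.6,0,0.5],
  [0.08,0,2.8,0,0.5],
  [0.08,0,2.8,0,0.5],
])

```text
time: 10.8
position: [0.5153, -0.2662, 0.0383]
tool_rot: [0.998, 0.062, -0.001, -0.001]
contact_force: [-0.1, -0.3, -1.1]
gripper_width: 0.0498
gripper_force: 32.3
```

Request:
play_rows([
  [0,0,0.04,0,0.5],
  [0,0,0.1,0,0.5],
  [0,0,0.1,0,0.5],
])

```text
time: 11.1
position: [0.5165, -0.2679, 0.0377]
tool_rot: [0.998, 0.061, 0.001, 0.0]
contact_force: [0.1, -0.8, -1.4]
gripper_width: 0.0495
gripper_force: 32.3
```

Request:
play_rows([
  [0,0,0.04,0,0.5],
  [0,0,0.06,0,0.5],
  [0,0,0.06,0,0.5],
])

```text
time: 11.4
position: [0.5163, -0.2679, 0.0361]
tool_rot: [0.998, 0.061, 0.0, 0.0]
contact_force: [-1.2, 0.7, 4.8]
gripper_width: 0.05
gripper_force: 32.7
```

Contact. Release, rise, and head for the fin with a quarter turn.

Request:
play_rows([
  [0,0,0,0,0.2],
  [0,0,0,0,-0.2],
  [0,0,0,0,-0.6],
  [0,0,0,0,-0.6],
  [0,0,-0.5,0,-0.6],
])

```text
time: 11.9
position: [0.5142, -0.2666, 0.046]
tool_rot: [0.998, 0.061, -0.002, -0.001]
contact_force: [0.1, -0.3, -0.0]
gripper_width: 0.0685
gripper_force: 0.0
```

Request:
play_rows([
  [0,0,-1.2,0,-0.8],
  [0,0,-2.7,0,-1],
  [0,0,-4,0,-1],
  [0,0,-4.2,0,-1],
  [0,0,-4.2,0,-1],
])

```text
time: 12.4
position: [0.5172, -0.2683, 0.1553]
tool_rot: [0.998, 0.061, 0.002, 0.001]
contact_force: [0.6, 0.2, -0.0]
gripper_width: 0.0856
gripper_force: 0.0
```

Run:
```python
from h import *
go([.6035,-.004,.14],-82.5);print(ctrl.sense()['qpos'])
c=cap('top');cv2.imwrite('pics/t1.png',cv2.resize(c['img'][95:225,250:510],None,fx=3,fy=3,interpolation=cv2.INTER_CUBIC))
```

```text
t 12.4 pos [ 0.5172 -0.2683  0.1553] h 7.05 tilt [ 0.0039 -0.0022] w 0.0856 -> shift [  4.72 -10.07   0.6 ] twist 89.5 n 5.6
[-5.21277228e-01  1.54886008e-01  1.89595249e+00  1.89864847e-05
  1.08630171e+00  9.26537158e-01]
```

View pics/t1.png

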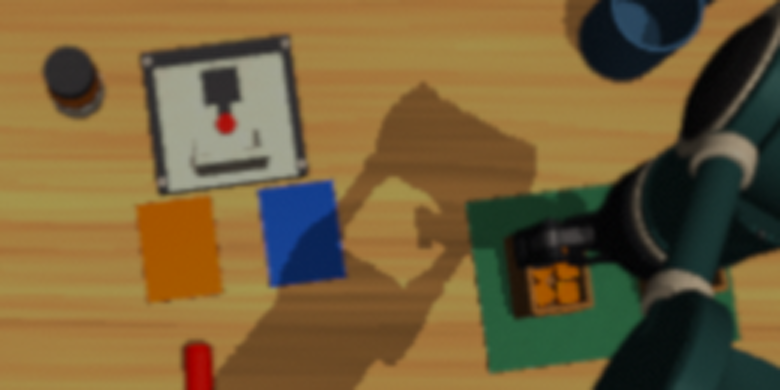

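The top view shows the stand, bracket and jar undisturbed, both pads clear at (180,248) and (302,233), and the orange box upright on the mat at (555,275). The blue box is mostly hidden behind the arm. I'll measure the empty pads and the fin top.

Run:
```python
from h import *
k=5.45
cs={'top':cap('top'),'scene':cap('scene')}
print('fin top S',onz(cs['scene'],[[210+x/k,175+y/k] for x,y in[(305,168),(388,240)]],.067))
for n,c in cs.items():
    hsv=cv2.cvtColor(c['img'],cv2.COLOR_BGR2HSV)
    G=onz(c,np.stack(np.meshgrid(np.arange(640),np.arange(400)),-1).reshape(-1,2),.002)[:,:2].reshape(400,640,2)
    for nm,ctr,lo,hi in(('o',(.538,.041),(5,190,60),(18,255,255)),('b',(.549,-.067),(100,150,25),(125,255,255))):
        m=cv2.inRange(hsv,lo,hi);m[np.hypot(G[...,0]-ctr[0],G[...,1]-ctr[1])>.075]=0
        q=max(cv2.findContours(m,0,1)[0],key=cv2.contourArea).reshape(-1,2)
        r=cv2.minAreaRect((onz(c,q,.002)[:,:2]*1000).astype(np.float32));print(n,nm,np.round(r[0],1),np.round(r[1],1),round(r[2],1))
```

```text
fin top S [[ 0.60373329 -0.03577687  0.067     ]
 [ 0.59494481  0.02467737  0.067     ]]
top o [537.7  39.5] [86.6 67.3] 8.0
top b [552.1 -66.2] [81.8 61.8] 7.9
scene o [536.1  39.7] [84.7 65.6] 7.3
scene b [538.9 -66.7] [58.6 62.4] 7.8
```

Request:
play_rows([
  [0.4,-1,0,-8,-1],
  [0.8,-2.4,0,-16,-1],
  [1.4,-3.8,0,-24,-1],
  [2,-5,0,-32,-1],
  [2.4,-6,0,-40,-1],
])

```text
time: 13.05
position: [0.5561, -0.1093, 0.1505]
tool_rot: [0.916, 0.402, -0.001, -0.001]
contact_force: [0.3, -0.6, -0.3]
gripper_width: 0.0854
gripper_force: 0.0
```

Run:
```python
from h import *
go([.6035,-.004,.14],97.5)
```

```text
t 13.05 pos [ 0.5561 -0.1093  0.1505] h 47.4 tilt [-0.0036  0.0012] w 0.0854 -> shift [ 4.38 -1.45  0.42] twist -50.1 n 2.3
```

Request:
play_rows([
  [1.4,-0.4,0,-8,-1],
  [2.8,-0.9,0,-16,-1],
  [3.8,-1.2,0.2,-24,-1],
  [4.1,-1.3,0.4,-32,-1],
  [4.1,-1.3,0.4,-40,-1],
])

```text
time: 13.55
position: [0.6016, -0.0123, 0.1394]
tool_rot: [0.722, 0.692, -0.002, -0.002]
contact_force: [-0.7, -0.9, 0.3]
gripper_width: 0.0855
gripper_force: 0.0
```

Request:
play_rows([
  [0,0,0,-8,-1],
  [0,0,0,-10,-1],
  [0,0,0,-10,-1],
])

```text
time: 13.85
position: [0.6017, -0.014, 0.1404]
tool_rot: [0.662, 0.749, -0.001, -0.002]
contact_force: [-0.3, -1.0, -0.2]
gripper_width: 0.0856
gripper_force: 0.0
```

Run:
```python
from h import *
go([.6035,-.004,.039],97.5)
c=cap('scene');cv2.imwrite('pics/s3.png',cv2.resize(c['img'][150:290,190:390],None,fx=4,fy=4))
```

```text
t 13.85 pos [ 0.6017 -0.014   0.1404] h 97.05 tilt [-0.0041  0.0002] w 0.0856 -> shift [0.38 0.14 4.06] twist -0.4 n 2.0
```

View pics/s3.png

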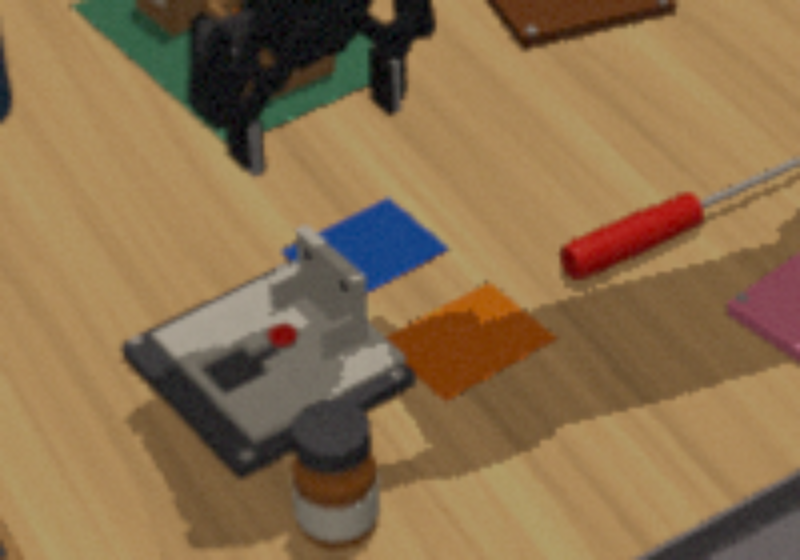

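The open fingers at (245,150) and (390,95) straddle the fin top at (330,260) along the stand's x. Both pads are clear, and the bracket and jar haven't moved.

Request:
play_rows([
  [0.4,0.1,0.6,-0.5,-1],
  [0.4,0.1,1.8,-0.5,-0.8],
  [0.4,0.1,3,-0.5,-0.5],
  [0.4,0.1,3.9,-0.5,-0.3],
  [0.4,0.1,4,-0.5,-0.3],
])

```text
time: 14.4
position: [0.6001, -0.0032, 0.0375]
tool_rot: [0.659, 0.752, -0.003, -0.004]
contact_force: [-0.9, -0.2, 0.1]
gripper_width: 0.0554
gripper_force: 0.0
```

Request:
play_rows([
  [0,0,0,0,0],
  [0,0,0,0,0.3],
  [0,0,0,0,0.5],
])

```text
time: 14.7
position: [0.6058, -0.0039, 0.0444]
tool_rot: [0.659, 0.752, 0.001, 0.001]
contact_force: [-0.3, 0.2, 0.7]
gripper_width: 0.0212
gripper_force: 0.0
```

Run:
```python
from h import *
go([.6035,-.004,.039],97.5)
c=cap('scene');cv2.imwrite('pics/s4.png',cv2.resize(c['img'][160:290,200:340],None,fx=4.5,fy=4.5))
```

```text
t 14.7 pos [ 0.6058 -0.0039  0.0444] h 97.54 tilt [ 0.003  -0.0001] w 0.0212 -> shift [ 0.01 -0.09  0.22] twist 0.0 n 0.1
```

View pics/s4.png

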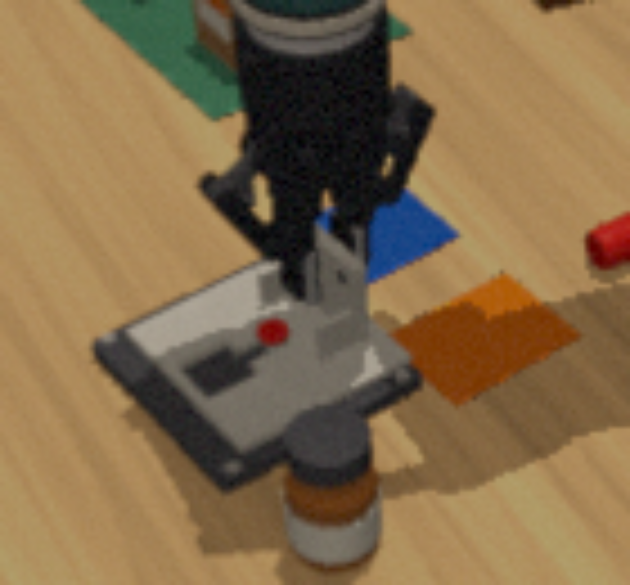

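The nearly closed fingers stand one on each side of the fin, with the front tip at (297,290), about centred on the fin's length and clear of the red head at (272,332).

Request:
play_rows([
  [0,0,0.1,0,0.7],
  [0,0,0.1,0,0.9],
  [0,0,0.1,0,1],
  [0,0,0.1,0,1],
], force=50)

```text
time: 15.15
position: [0.6051, -0.004, 0.0411]
tool_rot: [0.659, 0.752, 0.0, 0.001]
contact_force: [0.6, -0.5, 4.8]
gripper_width: 0.0072
gripper_force: 50.0
```

Run:
```python
from h import *
go([.6035,-.004,.039],97.5);s=ctrl.sense();print(s['contact_force'],s['gripper_force'],s['ft_torque'])
```

```text
t 15.15 pos [ 0.6051 -0.004   0.0411] h 97.54 tilt [ 0.0015 -0.    ] w 0.0072 -> shift [ 0.01 -0.06  0.08] twist 0.0 n 0.1
[ 0.64676646 -0.49696142  4.76019312] 49.9906200170517 [-0.04284488  0.0077275  -0.0310479 ]
```

Request:
play_rows([
  [0,0,-0.05,0,1],
  [0,0,-0.08,0,1],
  [0,0,-0.08,0,1],
])

```text
time: 15.45
position: [0.6036, -0.0039, 0.0415]
tool_rot: [0.659, 0.752, -0.0, -0.001]
contact_force: [-0.6, -0.2, -1.3]
gripper_width: 0.0072
gripper_force: 49.1
```

Request:
play_rows([
  [0,-0.15,0,0,1],
  [0,-0.35,0,0,1],
  [0,-0.5,0,0,1],
  [0,-0.6,0,0,1],
  [0,-0.6,0,0,1],
])

```text
time: 15.95
position: [0.5889, -0.006, 0.0421]
tool_rot: [0.659, 0.752, -0.0, -0.0]
contact_force: [-0.1, 0.0, -1.8]
gripper_width: 0.0075
gripper_force: 49.1
```

Request:
play_rows([
  [0,-0.2,0,0,1],
  [0,-0.4,0,0,1],
  [0,-0.65,0,0,1],
  [0,-0.8,0,0,1],
  [0,-0.8,0,0,1],
])

```text
time: 16.45
position: [0.5687, -0.0086, 0.0421]
tool_rot: [0.659, 0.752, -0.0, -0.0]
contact_force: [-0.2, 0.1, -2.8]
gripper_width: 0.0072
gripper_force: 49.1
```

Request:
play_rows([
  [0,0,0,0,1],
  [0,0,-0.05,0,1],
  [0,0,-0.1,0,1],
  [0,0,-0.16,0,1],
  [0,0,-0.16,0,1],
])

```text
time: 16.95
position: [0.5701, -0.0085, 0.0466]
tool_rot: [0.659, 0.752, 0.0, 0.0]
contact_force: [-0.4, 0.5, -0.9]
gripper_width: 0.0074
gripper_force: 49.1
```

Run:
```python
from h import *
go([.6035,-.004,.039],97.5);s=ctrl.sense();print(s['contact_force'])
c=cap('scene');cv2.imwrite('pics/s5.png',cv2.resize(c['img'][160:290,200:340],None,fx=4.5,fy=4.5))
```

```text
t 16.95 pos [ 0.5701 -0.0085  0.0466] h 97.54 tilt [ 0.0007 -0.    ] w 0.0074 -> shift [0.01 1.35 0.31] twist 0.0 n 0.7
[-0.36266896  0.53345898 -0.92056251]
```

View pics/s5.png

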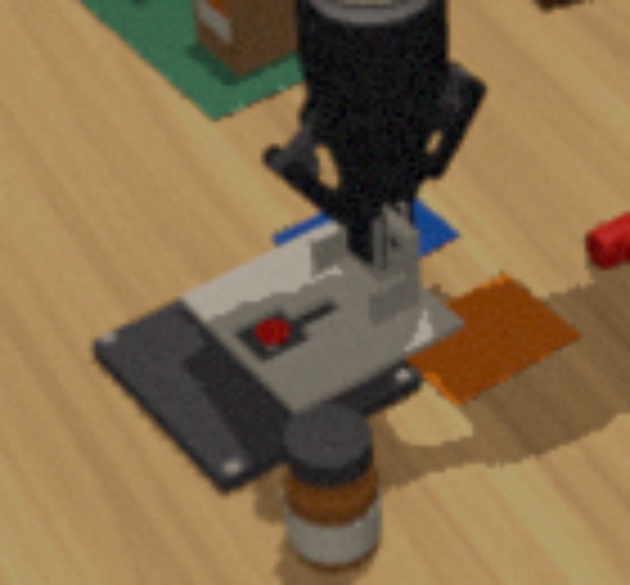

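The red head at (272,332) sits in the middle of the square wide end and the plate is free, so I'll lift.

Request:
play_rows([
  [0,0,-0.3,0,1],
  [0,0,-0.9,0,1],
  [0,0,-2,0,1],
  [0,0,-3.5,0,1],
  [0,0,-4.5,0,1],
])

```text
time: 17.5
position: [0.571, -0.0086, 0.1628]
tool_rot: [0.659, 0.752, 0.001, 0.002]
contact_force: [0.4, 0.2, -1.0]
gripper_width: 0.0069
gripper_force: 49.2
```

Request:
play_rows([
  [0,0,0,0,1],
  [0,0,0,0,1],
])

```text
time: 17.7
position: [0.5703, -0.0086, 0.1602]
tool_rot: [0.659, 0.752, 0.001, 0.001]
contact_force: [-0.5, 0.4, -3.1]
gripper_width: 0.0075
gripper_force: 49.1
```

Run:
```python
from h import *
# plate centre at tray centre + 12 mm along tray x ; fin = that - 40.5mm
h=np.radians(3.4);T=np.array([.5007,.3345]);f=T+(-.0285)*np.array([np.cos(h),np.sin(h)]);print(f)
go([f[0],f[1],.155],93.4);s=ctrl.sense();print(s['contact_force'],s['gripper_force'])
```

```text
[0.47225016 0.33280977]
t 17.7 pos [ 0.5703 -0.0086  0.1602] h 97.54 tilt [ 0.0027 -0.0001] w 0.0075 -> shift [14.05 -2.1   0.2 ] twist 4.1 n 7.1
[-0.51485181  0.40826878 -3.09363146] 49.09516096115112
```

Request:
play_rows([
  [1,-0.2,0,0,1],
  [2.5,-0.5,0,0,1],
  [4.2,-0.7,0,0,1],
  [5.9,-0.9,0,0,1],
  [7.5,-1.1,0,0,1],
])

```text
time: 18.2
position: [0.5155, 0.1748, 0.1565]
tool_rot: [0.659, 0.752, -0.002, -0.001]
contact_force: [0.5, 0.8, -1.8]
gripper_width: 0.0073
gripper_force: 49.1
```

Request:
play_rows([
  [1.7,-0.2,0,0,1],
  [3.4,-0.5,0,1,1],
  [5,-0.8,0,2,1],
  [6.2,-1,0,3,1],
  [6.5,-1,0,4,1],
])

```text
time: 18.7
position: [0.4691, 0.3336, 0.1565]
tool_rot: [0.684, 0.729, -0.002, -0.001]
contact_force: [-0.7, -0.5, -1.6]
gripper_width: 0.0075
gripper_force: 49.1
```

Request:
play_rows([
  [0,0,0,0,1],
  [0,0,0,0,1],
])

```text
time: 18.9
position: [0.4712, 0.3303, 0.1574]
tool_rot: [0.685, 0.729, -0.001, -0.0]
contact_force: [0.2, 0.3, -1.1]
gripper_width: 0.0072
gripper_force: 49.1
```

Run:
```python
from h import *
go([.4725,.333,.034],93.4);s=ctrl.sense();print(s['contact_force'],s['gripper_force'])
c=cap('scene');cv2.imwrite('pics/s6.png',cv2.resize(c['img'][170:370,290:490],None,fx=3,fy=3))
```

```text
t 18.9 pos [0.4712 0.3303 0.1574] h 93.56 tilt [-0.0018 -0.002 ] w 0.0072 -> shift [0.11 0.07 4.94] twist 0.2 n 2.5
[ 0.1906959   0.28886398 -1.13209328] 49.09635901451111
```

View pics/s6.png

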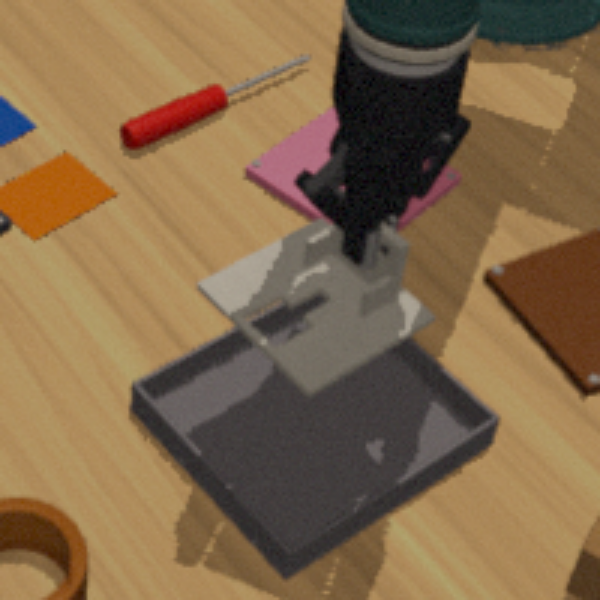

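The plate hangs level over the tray at (315,300), and from its x/y it will come down inside the walls.

Request:
play_rows([
  [0.1,0.07,1,0,1],
  [0.1,0.07,2.4,0,1],
  [0.1,0.07,3.6,0,1],
  [0.1,0.07,4.3,0,1],
  [0.1,0.07,4.6,0,1],
])

```text
time: 19.45
position: [0.4721, 0.3315, 0.0411]
tool_rot: [0.686, 0.728, -0.002, -0.0]
contact_force: [-0.2, -0.3, -1.7]
gripper_width: 0.0076
gripper_force: 49.0
```

Request:
play_rows([
  [0,0,0.05,0,1],
  [0,0,0.1,0,1],
  [0,0,0.16,0,1],
  [0,0,0.16,0,1],
  [0,0,0.16,0,1],
])

```text
time: 19.95
position: [0.4738, 0.3345, 0.0406]
tool_rot: [0.685, 0.729, 0.001, 0.0]
contact_force: [-0.6, -0.3, -1.7]
gripper_width: 0.0072
gripper_force: 49.0
```

Request:
play_rows([
  [0,0,0.06,0,1],
  [0,0,0.12,0,1],
  [0,0,0.18,0,1],
  [0,0,0.18,0,1],
])

```text
time: 20.35
position: [0.473, 0.334, 0.0348]
tool_rot: [0.685, 0.729, -0.0, -0.0]
contact_force: [0.1, -0.7, -1.7]
gripper_width: 0.0071
gripper_force: 49.0
```

Request:
play_rows([
  [0,0,0.03,0,1],
  [0,0,0.06,0,1],
  [0,0,0.06,0,1],
])

```text
time: 20.65
position: [0.4732, 0.3341, 0.0336]
tool_rot: [0.685, 0.729, -0.0, -0.0]
contact_force: [0.8, 0.1, -1.6]
gripper_width: 0.0071
gripper_force: 49.0
```

Request:
play_rows([
  [0,0,0.03,0,1],
  [0,0,0.06,0,1],
  [0,0,0.06,0,1],
])

```text
time: 20.95
position: [0.4734, 0.3342, 0.0331]
tool_rot: [0.685, 0.729, 0.0, 0.0]
contact_force: [-2.5, -1.7, 4.4]
gripper_width: 0.0069
gripper_force: 50.2
```

Request:
play_rows([
  [0,0,0,0,0.8],
  [0,0,0,0,0.6],
  [0,0,0,0,0.4],
  [0,0,0,0,0.4],
  [0,0,-0.3,0,0.4],
])

```text
time: 21.45
position: [0.4724, 0.3335, 0.0388]
tool_rot: [0.685, 0.729, -0.001, -0.0]
contact_force: [-0.1, 0.4, 0.4]
gripper_width: 0.0257
gripper_force: 0.0
```

Request:
play_rows([
  [0,0,-0.8,0,0.4],
  [0,0,-2,0,0.4],
  [0,0,-3.5,0,0.4],
  [0,0,-4.5,0,0],
  [0,0,-4.5,0,-0.5],
])

```text
time: 21.95
position: [0.4764, 0.3362, 0.1581]
tool_rot: [0.685, 0.729, 0.005, 0.001]
contact_force: [0.1, 1.2, 0.1]
gripper_width: 0.0534
gripper_force: 0.0
```

Run:
```python
from h import *
c=cap('scene');cv2.imwrite('pics/s7.png',cv2.resize(c['img'][90:370,160:480],None,fx=2.1,fy=2.1))
t=cap('top');cv2.imwrite('pics/t2.png',t['img'])
go([.516,-.268,.15],7.0)
for n,c in (('top',t),('scene',c)):
    hsv=cv2.cvtColor(c['img'],cv2.COLOR_BGR2HSV)
    G=onz(c,np.stack(np.meshgrid(np.arange(640),np.arange(400)),-1).reshape(-1,2),.002)[:,:2].reshape(400,640,2)
    for nm,ctr,lo,hi in(('o',(.538,.041),(5,190,60),(18,255,255)),('b',(.549,-.067),(100,150,25),(125,255,255))):
        m=cv2.inRange(hsv,lo,hi);m[np.hypot(G[...,0]-ctr[0],G[...,1]-ctr[1])>.075]=0
        q=max(cv2.findContours(m,0,1)[0],key=cv2.contourArea).reshape(-1,2)
        r=cv2.minAreaRect((onz(c,q,.002)[:,:2]*1000).astype(np.float32));print(n,nm,np.round(r[0],1),np.round(r[1],1),round(r[2],1))
```

```text
t 22.05 pos [0.4738 0.3345 0.1535] h 93.54 tilt [0.002  0.0013] w 0.0641 -> shift [-24.16   0.19   0.11] twist 86.5 n 12.1
top o [537.5  39.4] [86.6 67.1] 8.4
top b [551.9 -65.9] [82.2 61.1] 7.9
scene o [536.3  39.6] [84.7 65.4] 7.7
scene b [550.9 -65. ] [82.8 62.4] 7.9
```

View pics/s7.png

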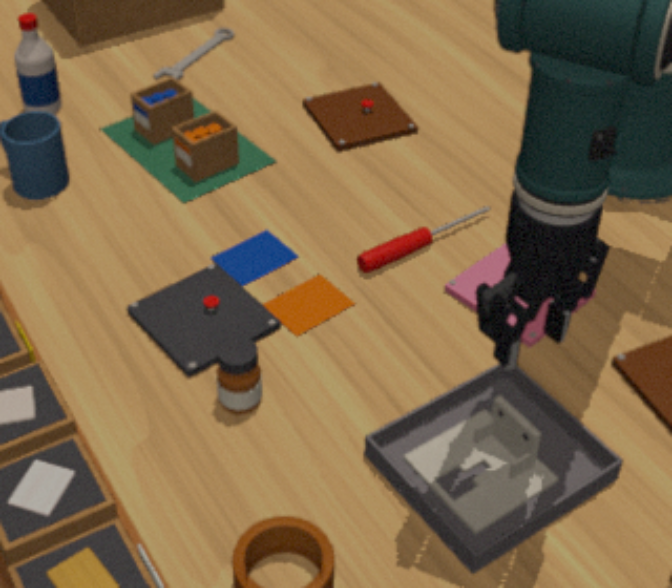

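The scene shows the bracket flat inside the tray at (490,470), both boxes upright on the mat at (163,110) and (207,148), the pads clear, and the jar standing at (240,375). Next I'll get the box offsets in the hand while moving back.

```bash
cat >> h.py <<'E'
def boxmeas(names=('top','scene')):
    for n in names:
        c=cap(n);hsv=cv2.cvtColor(c['img'],cv2.COLOR_BGR2HSV)
        g=cv2.inRange(hsv,(55,60,10),(95,255,255));n_g=cv2.connectedComponentsWithStats(g)
        big=(n_g[1]==1+np.argmax(n_g[2][1:,4])).astype(np.uint8)
        hull=cv2.convexHull(cv2.findNonZero(big));full=cv2.fillConvexPoly(np.zeros_like(big),hull,1)
        for nm,p in(('blue',(.5298,-.3775)),('orange',(.5163,-.2679))):
            h=np.radians(7.);X=np.array([np.cos(h),np.sin(h)]);Y=np.array([-X[1],X[0]])
            u=proj(c,[[*p,.06]])[0].astype(int)
            m=1-big;yy,xx=np.mgrid[:400,:640];m[np.hypot(xx-u[0],yy-u[1])>30]=0
            o,lab,st,ce=cv2.connectedComponentsWithStats(m);l=lab[u[1],u[0]]
            q=np.argwhere(lab==l)[:,::-1];P=onz(c,q,.062)[:,:2]-p
            x=P@X*1000;y=P@Y*1000
            e=lambda v,s:(np.percentile(v,97 if s>0 else 3))
            print(n,nm,'x',np.round([x.min(),np.percentile(x,[2,98]),x.max()][0],1),x.max().round(1),'y',y.min().round(1),y.max().round(1))
E
python3 -c "
from h import *
boxmeas()"
```

```text
top blue x -70.4 75.1 y -72.1 75.1
top orange x -70.0 74.9 y -72.6 72.8
scene blue x -114.8 104.9 y -163.7 139.5
scene orange x -108.9 100.1 y -144.1 126.7
```

Request:
play_rows([
  [-1.5,0,0,0,-1],
  [-3.2,0,0,0,-1],
  [-5,0,0,4,-1],
  [-6.8,0,0,12,-1],
  [-8.6,0,0,20,-1],
])

```text
time: 22.65
position: [0.4851, 0.1178, 0.1504]
tool_rot: [0.803, 0.597, -0.001, -0.001]
contact_force: [0.3, -0.4, 0.4]
gripper_width: 0.0854
gripper_force: 0.0
```

Run:
```python
from h import *
go([.516,-.268,.15],7.0)
```

```text
t 22.65 pos [0.4851 0.1178 0.1504] h 73.26 tilt [-0.0032 -0.0007] w 0.0854 -> shift [-14.42   5.63   0.02] twist 66.3 n 7.7
```

Request:
play_rows([
  [-1.7,0.6,0,8,-1],
  [-3.4,1.3,0,16,-1],
  [-5,2,0,24,-1],
  [-6.7,2.6,0,32,-1],
  [-8.4,3.3,0,40,-1],
])

```text
time: 23.15
position: [0.5045, -0.1066, 0.1504]
tool_rot: [0.958, 0.286, -0.001, -0.001]
contact_force: [1.2, -0.1, 0.4]
gripper_width: 0.0851
gripper_force: 0.0
```

Run:
```python
from h import *
go([.516,-.268,.15],7.0)
```

```text
t 23.15 pos [ 0.5045 -0.1066  0.1504] h 33.21 tilt [-0.0034  0.0011] w 0.0851 -> shift [-3.15  5.65  0.01] twist 26.2 n 3.2
```

Request:
play_rows([
  [-0.8,1.4,0,7,-1],
  [-1.7,3,0,14,-1],
  [-2.6,4.6,0,21,-1],
  [-2.9,5.2,0,26,-1],
  [-2.9,5.2,0,26,-1],
])

```text
time: 23.65
position: [0.5166, -0.2558, 0.1503]
tool_rot: [0.998, 0.064, -0.001, -0.001]
contact_force: [-0.9, 1.2, 0.2]
gripper_width: 0.0855
gripper_force: 0.0
```

Request:
play_rows([
  [0,0,0,0,-1],
  [0,0,0,0,-1],
])

```text
time: 23.85
position: [0.5168, -0.2522, 0.1511]
tool_rot: [0.998, 0.067, -0.001, -0.001]
contact_force: [-0.9, -0.1, -0.1]
gripper_width: 0.0857
gripper_force: 0.0
```

Run:
```python
from h import *
go([.5163,-.2679,.034],7.0)
```

```text
t 23.85 pos [ 0.5168 -0.2522  0.1511] h 7.65 tilt [-0.0021  0.0015] w 0.0857 -> shift [-0.09  0.63  4.68] twist 0.7 n 2.4
```

Request:
play_rows([
  [-0.09,0.62,0.3,0.5,-1],
  [-0.09,0.62,1.2,0.5,-1],
  [-0.09,0.62,2.6,0.5,-1],
  [-0.09,0.62,3.8,0.5,-1],
  [-0.09,0.62,4.6,0.5,-1],
])

```text
time: 24.35
position: [0.5159, -0.2681, 0.0344]
tool_rot: [0.998, 0.062, -0.001, -0.001]
contact_force: [-0.2, 0.5, -0.1]
gripper_width: 0.0854
gripper_force: 0.0
```

Request:
play_rows([
  [0,0,0.05,0,-1],
  [0,0,0.05,0,-1],
])

```text
time: 24.55
position: [0.5171, -0.2689, 0.0356]
tool_rot: [0.998, 0.062, -0.001, -0.0]
contact_force: [-0.3, -0.4, -0.0]
gripper_width: 0.0856
gripper_force: 0.0
```

Run:
```python
from h import *
go([.5163,-.2679,.034],7.0)
```

```text
t 24.55 pos [ 0.5171 -0.2689  0.0356] h 7.1 tilt [-0.0011  0.0005] w 0.0856 -> shift [-0.03 -0.04  0.06] twist 0.1 n 0.0
```

Request:
play_rows([
  [0,0,0,0,0.2],
  [0,0,0,0,0.4],
  [0,0,0,0,0.5],
  [0,0,0,0,0.5],
  [0,0,0,0,0.5],
], force=30)

```text
time: 25.05
position: [0.5187, -0.27, 0.0378]
tool_rot: [0.998, 0.061, 0.001, 0.001]
contact_force: [-0.3, 0.5, 7.0]
gripper_width: 0.0497
gripper_force: 33.3
```

Request:
play_rows([
  [0,0,-0.5,0,0.5],
  [0,0,-1.5,0,0.5],
  [0,0,-2.5,0,0.5],
  [0,0,-3,0,0.5],
  [0,0,-3,0,0.5],
])

```text
time: 25.55
position: [0.5189, -0.2702, 0.1137]
tool_rot: [0.998, 0.061, 0.002, 0.001]
contact_force: [0.9, 1.0, -1.0]
gripper_width: 0.0493
gripper_force: 32.5
```

Run:
```python
from h import *
go([.537,.040,.112],7.7);s=ctrl.sense();print(s['contact_force'],s['gripper_force'])
```

```text
t 25.55 pos [ 0.5189 -0.2702  0.1137] h 7.04 tilt [ 0.0042 -0.0024] w 0.0493 -> shift [  2.24 -12.23   0.04] twist -0.7 n 6.2
[ 0.9163426   0.9734124  -0.95440422] 32.48214304447174
```

Request:
play_rows([
  [0.2,-1,0,0,0.5],
  [0.5,-2.5,0,0,0.5],
  [0.8,-4,0,0,0.5],
  [1.1,-5.5,0,0,0.5],
  [1.3,-7,0,0,0.5],
])

```text
time: 26.05
position: [0.5271, -0.0901, 0.1095]
tool_rot: [0.998, 0.061, -0.001, -0.0]
contact_force: [0.6, -0.0, -1.4]
gripper_width: 0.0498
gripper_force: 32.5
```

Request:
play_rows([
  [0.3,-1.8,0,0,0.5],
  [0.6,-3.4,0,0,0.5],
  [0.9,-4.6,0,-0.3,0.5],
  [1.05,-5.2,0,-0.7,0.5],
  [1.05,-5.2,0,-0.7,0.5],
])

```text
time: 26.55
position: [0.5376, 0.0422, 0.1099]
tool_rot: [0.998, 0.069, -0.001, -0.0]
contact_force: [-0.1, -1.7, -1.0]
gripper_width: 0.0494
gripper_force: 32.5
```

Request:
play_rows([
  [0,0,0,0,0.5],
  [0,0,0,0,0.5],
  [0,0,0,0,0.5],
])

```text
time: 26.85
position: [0.5382, 0.0394, 0.1108]
tool_rot: [0.998, 0.067, -0.0, 0.0]
contact_force: [0.2, -0.1, -1.1]
gripper_width: 0.0497
gripper_force: 32.5
```

Run:
```python
from h import *
go([.54,.040,.038],7.7)
```

```text
t 26.85 pos [0.5382 0.0394 0.1108] h 7.65 tilt [-0.0004 -0.0003] w 0.0497 -> shift [ 0.08 -0.02  2.91] twist -0.1 n 1.5
```

Request:
play_rows([
  [0.08,-0.02,1,0,0.5],
  [0.08,-0.02,2,0,0.5],
  [0.08,-0.02,2.5,0,0.5],
  [0.08,-0.02,2.7,0,0.5],
  [0.08,-0.02,2.7,0,0.5],
])

```text
time: 27.35
position: [0.5398, 0.0409, 0.043]
tool_rot: [0.998, 0.067, -0.001, -0.0]
contact_force: [-0.5, 1.0, -0.9]
gripper_width: 0.0494
gripper_force: 32.5
```

Request:
play_rows([
  [0,0,0.04,0,0.5],
  [0,0,0.08,0,0.5],
  [0,0,0.08,0,0.5],
])

```text
time: 27.65
position: [0.5409, 0.0414, 0.0424]
tool_rot: [0.998, 0.068, 0.001, 0.0]
contact_force: [0.5, 0.1, -1.8]
gripper_width: 0.0498
gripper_force: 32.5
```

Run:
```python
from h import *
go([.54,.040,.038],7.7)
c=cap('scene');t=cap('top')
f=lambda i,x,y:cv2.resize(i[y:y+60,x:x+65],None,fx=6,fy=6,interpolation=cv2.INTER_CUBIC)
cv2.imwrite('pics/p1.png',np.hstack([f(c['img'],270,195),f(t['img'],285,150)]))
```

```text
t 27.65 pos [0.5409 0.0414 0.0424] h 7.75 tilt [0.0016 0.0001] w 0.0498 -> shift [-0.05  0.05  0.18] twist 0.0 n 0.1
```

View pics/p1.png

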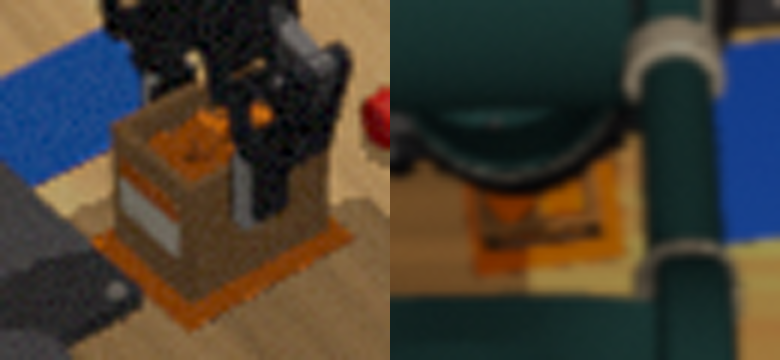

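The scene half shows the orange box in hand just above its pad, with the pad border visible on both near sides (pad corner (192,330), box corner (195,300)). I'll compare them numerically.

Run:
```python
from h import *
c=cap('scene')
S=lambda L,z:onz(c,[[270+x/6-.4,195+y/6-.4] for x,y in L],z)[:,:2]
b=S([(195,300),(115,235),(330,235)],.0066);p=S([(192,330),(95,240),(352,237)],.002)
h=np.radians(7.8);R=np.array([[np.cos(h),np.sin(h)],[-np.sin(h),np.cos(h)]])
o=np.array([.5369,.0396])
print((b-o)@R.T*1000);print((p-o)@R.T*1000)
```

```text
[[ 31.93998264  24.91040258]
 [ 34.22436439 -24.58842357]
 [-33.39691954  29.25844313]]
[[ 40.27211683  33.66275141]
 [ 39.46019123 -31.25939238]
 [-42.80578867  31.99385799]]
```

The box and pad agree to within about 1–2 mm, so I'll set it down.

Request:
play_rows([
  [-0.03,0.04,0.06,0,0.5],
  [-0.03,0.04,0.12,0,0.5],
  [-0.03,0.04,0.15,0,0.5],
  [-0.03,0.04,0.15,0,0.5],
])

```text
time: 28.2
position: [0.5396, 0.0403, 0.0378]
tool_rot: [0.998, 0.067, -0.0, 0.0]
contact_force: [-1.1, -0.6, 2.3]
gripper_width: 0.0496
gripper_force: 32.6
```

Request:
play_rows([
  [0,0,0.03,0,0.5],
  [0,0,0.05,0,0.5],
  [0,0,0.05,0,0.5],
])

```text
time: 28.5
position: [0.5396, 0.0403, 0.0378]
tool_rot: [0.998, 0.068, -0.0, 0.0]
contact_force: [-5.4, -0.5, 10.1]
gripper_width: 0.0494
gripper_force: 33.8
```

Request:
play_rows([
  [0,0,-0.06,0,0.4],
  [0,0,-0.06,0,0.2],
  [0,0,-0.06,0,-0.2],
  [0,0,-0.06,0,-0.6],
  [0,0,-0.3,0,-0.6],
])

```text
time: 29.0
position: [0.5388, 0.0402, 0.0432]
tool_rot: [0.998, 0.067, -0.001, -0.0]
contact_force: [-0.3, -0.1, -0.1]
gripper_width: 0.0682
gripper_force: 0.0
```

Request:
play_rows([
  [0,0,-1,0,-0.8],
  [0,0,-2.5,0,-1],
  [0,0,-4,0,-1],
  [0,0,-4.2,0,-1],
  [0,0,-4.2,0,-1],
])

```text
time: 29.5
position: [0.5412, 0.0403, 0.1513]
tool_rot: [0.998, 0.068, 0.002, 0.0]
contact_force: [0.6, 0.1, -0.5]
gripper_width: 0.0856
gripper_force: 0.0
```

Run:
```python
from h import *
go([.5298,-.3775,.15],7.0)
```

```text
t 29.5 pos [0.5412 0.0403 0.1513] h 7.74 tilt [0.0045 0.0001] w 0.0856 -> shift [-2.7  16.5   0.05] twist 0.7 n 8.4
```

Request:
play_rows([
  [-0.3,1.7,0,0,-1],
  [-0.6,3.5,0,0,-1],
  [-0.9,5.3,0,0,-1],
  [-1.2,7.1,0,0,-1],
  [-1.5,8.9,0,0.7,-1],
])

```text
time: 30.0
position: [0.5307, -0.1863, 0.1467]
tool_rot: [0.998, 0.061, -0.002, -0.001]
contact_force: [0.9, 1.1, 0.8]
gripper_width: 0.0856
gripper_force: 0.0
```

Request:
play_rows([
  [-0.3,1.7,0,0,-1],
  [-0.6,3.5,0,0,-1],
  [-0.9,5.3,0,0,-1],
  [-1.2,7.2,0,0,-1],
  [-1.2,7.6,0,0,-1],
])

```text
time: 30.5
position: [0.5241, -0.3816, 0.1466]
tool_rot: [0.998, 0.059, -0.001, -0.0]
contact_force: [-0.2, 0.4, 0.6]
gripper_width: 0.0858
gripper_force: 0.0
```

Request:
play_rows([
  [0,0,0,0,-1],
  [0,0,0,0,-1],
  [0,0,0,0,-1],
])

```text
time: 30.8
position: [0.5257, -0.3754, 0.148]
tool_rot: [0.998, 0.062, -0.001, -0.001]
contact_force: [0.2, -0.6, -0.1]
gripper_width: 0.0855
gripper_force: 0.0
```

Run:
```python
from h import *
go([.5285,-.3775,.034],7.0)
```

```text
t 30.8 pos [ 0.5257 -0.3754  0.148 ] h 7.13 tilt [-0.0015  0.0017] w 0.0855 -> shift [0.11 0.11 4.56] twist 0.1 n 2.3
```

Request:
play_rows([
  [0.1,0.1,0.6,0,-1],
  [0.1,0.1,1.8,0,-1],
  [0.1,0.1,3.2,0,-1],
  [0.1,0.1,4.2,0,-1],
  [0.1,0.1,4.55,0,-1],
])

```text
time: 31.3
position: [0.5265, -0.3765, 0.0307]
tool_rot: [0.998, 0.062, -0.003, -0.002]
contact_force: [-1.4, 0.7, -0.2]
gripper_width: 0.0857
gripper_force: 0.0
```

Request:
play_rows([
  [0,0,0,0,-0.5],
  [0,0,0,0,0.2],
  [0,0,0,0,0.5],
  [0,0,0,0,0.5],
  [0,0,0,0,0.5],
], force=30)

```text
time: 31.8
position: [0.5301, -0.3805, 0.0372]
tool_rot: [0.998, 0.061, 0.001, 0.001]
contact_force: [1.1, 0.8, 3.9]
gripper_width: 0.0496
gripper_force: 33.8
```

Request:
play_rows([
  [0,0,-0.5,0,0.5],
  [0,0,-1.5,0,0.5],
  [0,0,-2.5,0,0.5],
  [0,0,-3,0,0.5],
  [0,0,-3,0,0.5],
])

```text
time: 32.3
position: [0.5302, -0.3809, 0.1133]
tool_rot: [0.998, 0.061, 0.002, 0.002]
contact_force: [-0.2, -0.1, -1.2]
gripper_width: 0.0495
gripper_force: 33.2
```

Run:
```python
from h import *
go([.551,-.067,.112],7.7);s=ctrl.sense();print(s['contact_force'],s['gripper_force'])
```

```text
t 32.3 pos [ 0.5302 -0.3809  0.1133] h 7.04 tilt [ 0.004  -0.0032] w 0.0495 -> shift [  2.37 -12.36   0.02] twist -0.7 n 6.3
[-0.24125925 -0.06622031 -1.17197463] 33.22661519050598
```

Request:
play_rows([
  [0.2,-1,0,0,0.5],
  [0.5,-2.5,0,0,0.5],
  [0.8,-4,0,0,0.5],
  [1.1,-5.5,0,0,0.5],
  [1.3,-7,0,0,0.5],
])

```text
time: 32.8
position: [0.5384, -0.2002, 0.1086]
tool_rot: [0.998, 0.061, -0.001, -0.001]
contact_force: [1.0, 0.1, -1.1]
gripper_width: 0.0496
gripper_force: 33.1
```

Request:
play_rows([
  [0.3,-1.8,0,0,0.5],
  [0.6,-3.4,0,0,0.5],
  [0.9,-4.6,0,-0.3,0.5],
  [1.1,-5.33,0,-0.7,0.5],
  [1.1,-5.33,0,-0.7,0.5],
])

```text
time: 33.3
position: [0.5494, -0.0638, 0.1087]
tool_rot: [0.998, 0.069, -0.001, -0.001]
contact_force: [-0.0, 0.4, -2.3]
gripper_width: 0.0494
gripper_force: 33.1
```

Request:
play_rows([
  [0,0,0,0,0.5],
  [0,0,0,0,0.5],
  [0,0,0,0,0.5],
])

```text
time: 33.6
position: [0.5502, -0.0674, 0.1099]
tool_rot: [0.998, 0.067, -0.0, 0.0]
contact_force: [0.1, 0.1, -1.7]
gripper_width: 0.0496
gripper_force: 33.1
```

Run:
```python
from h import *
go([.552,-.067,.0375],7.7)
```

```text
t 33.6 pos [ 0.5502 -0.0674  0.1099] h 7.67 tilt [-0.0007 -0.0001] w 0.0496 -> shift [ 0.08 -0.    2.9 ] twist -0.0 n 1.4
```

Request:
play_rows([
  [0.08,0,1,0,0.5],
  [0.08,0,2,0,0.5],
  [0.08,0,2.5,0,0.5],
  [0.08,0,2.75,0,0.5],
  [0.08,0,2.75,0,0.5],
])

```text
time: 34.1
position: [0.5518, -0.0664, 0.0407]
tool_rot: [0.998, 0.067, -0.001, -0.0]
contact_force: [-0.8, -1.0, -2.9]
gripper_width: 0.05
gripper_force: 33.1
```

Request:
play_rows([
  [0,0,0.04,0,0.5],
  [0,0,0.08,0,0.5],
  [0,0,0.08,0,0.5],
  [0,0,0.08,0,0.5],
])

```text
time: 34.5
position: [0.553, -0.0661, 0.0402]
tool_rot: [0.998, 0.068, 0.001, 0.0]
contact_force: [0.3, 0.3, -2.3]
gripper_width: 0.0492
gripper_force: 33.1
```

Run:
```python
from h import *
go([.552,-.067,.0375],7.7)
c=cap('scene')
# colour-edge check: visible blue pad strip widths next to the box along each near side
hsv=cv2.cvtColor(c['img'],cv2.COLOR_BGR2HSV)
for nm,o,lo,hi in(('orange',(.5369,.0396),(5,190,60),(18,255,255)),('blue',(.551,-.067),(100,150,25),(125,255,255))):
    m=cv2.inRange(hsv,lo,hi);h=np.radians(7.8);X=np.array([np.cos(h),np.sin(h)]);Y=np.array([-X[1],X[0]])
    for ax,L,(A,B) in(('x+',[-20,-10,0,10,20],(X,Y)),('y+',[-30,-20,-10,0,10],(Y,X))):
        for v in L:
            t=np.arange(15,52,.25);P=np.array(o)+np.outer(t/1000,A)+v/1000*B
            q=np.round(proj(c,np.c_[P,np.full(len(t),.002)])).astype(int);k=t[m[q[:,1],q[:,0]]>0]
            print(nm,ax,v,(k.min(),k.max()) if len(k) else None)
```

```text
t 34.5 pos [ 0.553  -0.0661  0.0402] h 7.75 tilt [ 0.0011 -0.0002] w 0.0492 -> shift [-0.04  0.03  0.11] twist 0.0 n 0.1
orange x+ -20 (np.float64(32.75), np.float64(41.5))
orange x+ -10 (np.float64(34.25), np.float64(40.0))
orange x+ 0 (np.float64(33.25), np.float64(41.5))
orange x+ 10 (np.float64(34.5), np.float64(42.5))
orange x+ 20 (np.float64(19.25), np.float64(41.75))
orange y+ -30 (np.float64(23.75), np.float64(32.5))
orange y+ -20 (np.float64(24.75), np.float64(33.5))
orange y+ -10 (np.float64(23.5), np.float64(30.75))
orange y+ 0 (np.float64(24.5), np.float64(31.75))
orange y+ 10 (np.float64(23.0), np.float64(32.75))
blue x+ -20 (np.float64(35.25), np.float64(41.0))
blue x+ -10 (np.float64(35.75), np.float64(41.5))
blue x+ 0 (np.float64(35.25), np.float64(41.25))
blue x+ 10 (np.float64(34.5), np.float64(40.75))
blue x+ 20 (np.float64(34.5), np.float64(41.25))
blue y+ -30 None
blue y+ -20 None
blue y+ -10 None
blue y+ 0 (np.float64(23.25), np.float64(30.5))
blue y+ 10 (np.float64(23.25), np.float64(34.25))
```

The orange borders are an even 8 mm. The blue box sits about 3 mm too far along +x, so I'll shift it and touch down.

Request:
play_rows([
  [-0.12,0.02,0,0,0.5],
  [-0.12,0.02,0.05,0,0.5],
  [-0.12,0.02,0.1,0,0.5],
  [-0.12,0.02,0.13,0,0.5],
  [-0.12,0.02,0.13,0,0.5],
])

```text
time: 35.05
position: [0.5494, -0.067, 0.0372]
tool_rot: [0.998, 0.068, -0.0, -0.0]
contact_force: [-3.8, 1.6, 6.9]
gripper_width: 0.05
gripper_force: 34.0
```

```bash
cat > border.py <<'E'
from h import *
go([.549,-.067,.0375],7.7)
c=cap('scene')
hsv=cv2.cvtColor(c['img'],cv2.COLOR_BGR2HSV)
for nm,o,lo,hi in(('orange',(.5369,.0396),(5,190,60),(18,255,255)),('blue',(.551,-.067),(100,150,25),(125,255,255))):
    m=cv2.inRange(hsv,lo,hi);h=np.radians(7.8);X=np.array([np.cos(h),np.sin(h)]);Y=np.array([-X[1],X[0]])
    for ax,L,(A,B) in(('x+',range(-22,17,4),(X,Y)),('y+',range(-30,31,4),(Y,X))):
        r=[]
        for v in L:
            t=np.arange(20,52,.25);P=np.array(o)+np.outer(t/1000,A)+v/1000*B
            q=np.round(proj(c,np.c_[P,np.full(len(t),.002)])).astype(int);k=t[m[q[:,1],q[:,0]]>0]
            r.append([k.min(),k.max()] if len(k)>8 else [np.nan]*2)
        print(nm,ax,'inner/outer',np.nanmedian(r,0),'slope',[round(float(np.polyfit(np.array(L)[~np.isnan(np.array(r)[:,0])],np.array(r)[~np.isnan(np.array(r)[:,0])][:,j],1)[0]),3) for j in(0,1)])
E
python3 border.py
```

```text
t 35.05 pos [ 0.5494 -0.067   0.0372] h 7.74 tilt [-0.0008  0.    ] w 0.05 -> shift [-0.02 -0.   -0.01] twist 0.0 n 0.0
orange x+ inner/outer [31.5  40.75] slope [-0.121, 0.087]
orange y+ inner/outer [24.375 32.75 ] slope [0.002, -0.014]
blue x+ inner/outer [32.375 41.5  ] slope [-0.041, -0.013]
blue y+ inner/outer [26.5  33.25] slope [0.008, 0.06]
```

The borders are within about 1 mm of even. I'll release, back off and check.

Request:
play_rows([
  [0.03,0.04,-0.05,0,0.5],
  [0.03,0.04,-0.05,0,0.2],
  [0.03,0.04,-0.05,0,-0.2],
  [0.03,0.04,-0.05,0,-0.6],
  [0.03,0.04,-0.3,0,-0.6],
])

```text
time: 35.6
position: [0.5497, -0.0678, 0.0431]
tool_rot: [0.998, 0.068, -0.001, -0.0]
contact_force: [0.7, 1.0, -0.2]
gripper_width: 0.0682
gripper_force: 0.0
```

Request:
play_rows([
  [0,0,-1,0,-0.8],
  [0,0,-2.5,0,-1],
  [0,0,-4,0,-1],
  [-1,1,-5,0,-1],
  [-2,2.5,-5,0,-1],
])

```text
time: 36.1
position: [0.5128, -0.1369, 0.1747]
tool_rot: [0.998, 0.069, 0.005, 0.002]
contact_force: [0.7, -1.4, 0.8]
gripper_width: 0.0854
gripper_force: 0.0
```

Request:
play_rows([
  [-1,1.5,0,0,-1],
  [-2,3,0,0,-1],
  [-2,4.5,0,0,-1],
  [-2,6,0,0,-1],
  [-2,6,0,0,-1],
])

```text
time: 36.6
position: [0.4806, -0.2964, 0.17]
tool_rot: [0.998, 0.066, 0.001, 0.002]
contact_force: [0.6, -1.1, 0.4]
gripper_width: 0.0851
gripper_force: 0.0
```

```bash
python3 border.py
python3 - <<'E'
from h import *
c=cap('scene');t=cap('top')
f=lambda i,x,y,w,h,k:cv2.resize(i[y:y+h,x:x+w],None,fx=k,fy=k,interpolation=cv2.INTER_CUBIC)
cv2.imwrite('pics/fin.png',np.hstack([f(c['img'],205,175,260,190,1.5)[:285],f(t['img'],250,95,130,95,3)]))
E
```

```text
t 36.6 pos [ 0.4806 -0.2964  0.17  ] h 7.53 tilt [ 0.0023 -0.003 ] w 0.0851 -> shift [ 3.9  -8.75  5.28] twist -0.2 n 5.5
orange x+ inner/outer [34.25 40.75] slope [-0.027, 0.087]
orange y+ inner/outer [24.125 32.75 ] slope [0.004, -0.001]
blue x+ inner/outer [33.875 40.875] slope [-0.0, 0.042]
blue y+ inner/outer [24.75 32.75] slope [-0.016, 0.075]
```

View pics/fin.png

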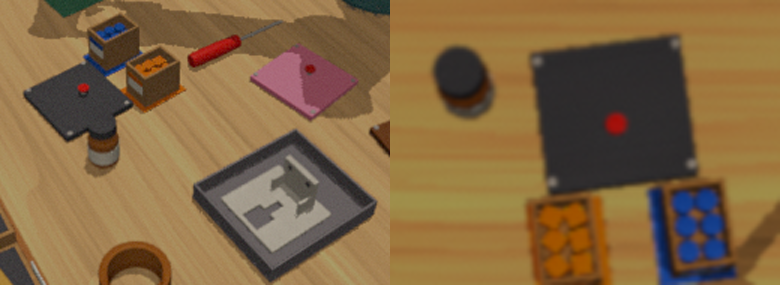

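The final view shows both boxes upright on their own pads at (115,42) and (152,75) with near-even borders (6.5 to 8.6 mm against 8 ideal). The bracket lies flat in the tray at (285,200), the jar stands untouched at (103,145), and the arm is clear.

```bash
python3 -c "
from station import ctrl
print(ctrl.hand_in())"
```

```text
the job is handed in; nothing more can be done
None
```

The job is handed in at about 37 s of the 122 s allowed, with no verdict returned: the bracket lies flat in the tray, each box is upright on its own pad (centred to within about 1.5 mm), and the jar is still standing where it was.

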